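Start the saw from the switch board

ROBOT

A 7-joint arm with a two-finger parallel gripper is mounted at the origin on the work surface; the furniture and walls round the work are solid. World frame = base frame: x ahead of the robot, y to its left, z up, the work surface at z = 0. Lengths are in m, angles in rad, forces in N, time in s.
With the tool pointing down it reaches from about 0.425 to 0.925 m from the base axis. Payload 6.8 kg.
Tool frame: the origin (TCP) lies midway between the tips of the shut fingers; the grasp point (between the pads) lies 19 mm behind it; z points along the fingers, x is the direction in which the jaws open and shut, and the axes are right-handed (so a half turn about z gives the same grasp; the last joint's range is limited). The gripper opens to 88 mm and grips with 3 to 60 N. Pads are 20 mm wide; open, the fingers measure 115 mm over their backs; the gripper's body (75 mm by 178 mm) begins 61 mm behind the grasp point.
Start: joints at [-1.337, 0.477, 0.022, 1.555, -0.011, 1.109, -0.083], TCP at [0.226, 0.636, 0.194] pointing down, gripper open.
Joint ranges: [-2.96, 2.96], [-0.34, 2.1], [-1.41, 1.46], [0.24, 2.44], [-1.37, 4.51], [0.17, 1.92], [-2.96, 2.96]. Speed limits (rad/s): [2.39, 2.39, 3.14, 3.14, 3.14, 3.14, 3.14].

INTERFACE

Orientations are given as a rotation vector (axis times angle).
In Python, from plant import manip gives the robot as it stands.
- The arm moves only by the tool jog_arm, never from a script. Its argument "deltas" is a list of rows, each a list of 7 numbers: the shift along the tool's x, y, z scaled (see below), then the turn, a rotation vector about the tool's x, y, z scaled (see below), then the opening, from 0 (shut) to 1 (fully open). A call has 1 to 5 rows; each row shifts and turns the commanded pose from where the row before left it, along the tool's axes as they then stand; what a row does not reach is not made up. The controller multiplies each number of a shift by 0.075 m and each number of a turn by 180 degrees. A row lasts 1/8 s, in which the tool goes at most 62.5 mm and 10.7 degrees, less where a joint would pass 70% of its speed; a pose out of reach is approached as far as the arm can. A call with a number of a shift or a turn outside -1 to 1 is refused whole. A call with a gripper value outside its range is refused whole. The fingers move at their own pace and stop on an object; the grip force is fixed at half the most. Time passes only in rows, so rows that do not move let the fingers close. It gives the time, the measured TCP pose, the force and the opening at its end, in the units of the state.
- manip.observe(): the state, without advancing time (a new reading comes with each control period).
- manip.grab_frame(name): name is "scene" or "top" or "wrist"; returns the picture (420x560x3 uint8, blue, green, red); there is no depth.
- manip.camera_params(name): a dict with "camera_matrix" (3x3 intrinsics, pixels), "dist_coeffs" ([k1, k2, p1, p2, k3] as OpenCV has them; the pictures are not rectified), "R" (3x3) and "t" (3): a world point X has camera coordinates R X + t. Camera axes: x right, y down, z forward; pixel columns grow to the right and rows downward; lengths in m; the calibration is good to about 2 mm. A picture is of the moment at which its call begins: read the wrist's pose just before it. camera_params takes no time and is no camera call; for the wrist camera it gives the pose at the moment of the call.
- manip.sign_off(): hands the job in, once; it reports no verdict.
The state is a dict: "time": time; "joints": joint angles; "joint_vel": joint speeds; "joint_torque": joint torques, N m; "eef_pos": TCP position; "tool_rot": TCP orientation; "wrist_force": force on the tool from outside, world axes, zero at the start; "wrist_torque": the same for the moment, N m; "finger_gap": finger opening in m.
Only numpy, scipy, OpenCV 4.12 (cv2) and the standard library are available. Lean on these libraries where they do the work, as an engineer would, in place of code of your own. Each camera call takes 0.05 s, during which the arm holds its last target.

TASK

Start up the workshop saw from the switch board: press the rocker on the yellow box fully down at its white-pip end to put the power on, then the rocker on the blue box likewise for the dust extractor, and only then press the green start button fully in and let it out again. Keep to that order, leave both rockers on, do not press the red stop button, pick nothing up, and leave the loose things on the bench where they are.

Things in the scene. Friction and masses are not known exactly. Their poses are not given: they have to be found in the camera images.
- power_box: yellow box with the main power rocker; 110 (x) x 80 (y) x 50 mm high, fixed on the brown board; origin at the centre of its underside (18 mm above the bench), z up, x towards the side with the black cable gland, which is the far side from the robot
- power_rocker (a joint): black V-shaped rocker on the yellow box, 64 mm long (box x) by 40 wide, hinged about box y at its middle; top valley 56 mm above the box's underside. 0 rad = off: its +x half, with a white pip, slopes up at 0.32 rad, its end 10 mm above the valley. Pressing that half down raises the value; stop at 0.32 = on (pip half level); fully on: over 0.28. Friction (2.5 N at the press point): stays where left
- power_press (a point): point on top of the pip half of the rocker, on its centre line, 21 mm from the hinge towards the box's +x; it rides with the rocker and comes down about 7 mm as it is pressed on (62.6 mm above the box's underside when off, 56 when on; the rocker may start up to 0.05 rad down)
- extractor_box: blue box with the dust extractor's rocker; 110 (x) x 80 (y) x 50 mm high, fixed on the brown board; origin at the centre of its underside (18 mm above the bench), z up, x towards the side with the black cable gland, which is the far side from the robot
- extractor_rocker (a joint): black V-shaped rocker on the blue box, 64 mm long (box x) by 40 wide, hinged about box y at its middle; top valley 56 mm above the box's underside. 0 rad = off: its +x half, with a white pip, slopes up at 0.32 rad, its end 10 mm above the valley. Pressing that half down raises the value; stop at 0.32 = on (pip half level); fully on: over 0.28. Friction (2.5 N at the press point): stays where left
- extractor_press (a point): point on top of the pip half of the rocker, on its centre line, 21 mm from the hinge towards the box's +x; it rides with the rocker and comes down about 7 mm as it is pressed on (62.6 mm above the box's underside when off, 56 when on; the rocker may start up to 0.05 rad down)
- start_box: white box with the green start button; 110 (x) x 80 (y) x 50 mm high, fixed on the brown board; origin at the centre of its underside (18 mm above the bench), z up, x towards the side with the black cable gland, which is the far side from the robot
- start_button (a joint): flat green push button on the white box, 42 mm across; 0 m = out, grows as it is pressed down, stop at 0.008 m (fully in means more than 0.006). Spring: 1.5 N to start, 5.5 N fully in; it springs back when let go
- start_top (a point): centre of the green button's flat top, 70 mm above the underside of its box when out; moves with the button
- stop_box: white box with the red mushroom stop button; 110 (x) x 80 (y) x 50 mm high, fixed on the brown board; origin at the centre of its underside (18 mm above the bench), z up, x towards the side with the black cable gland, which is the far side from the robot
- stop_button (a joint): red mushroom stop button, 50 mm across; 0 m = out, grows to 0.008 as it is pressed. Not to be pressed (1.5 N starts it)
- stop_top (a point): centre of the red button's top, 80 mm above the underside of its box; moves with the button
- wax_tin: yellow-green round tin, 69 mm across, 59 high, loose bystander on the bench, to be left alone; origin at the centre of its underside
- glue_bottle: white glue bottle with orange nozzle, 38x56x163 mm, loose bystander on the bench, to be left alone; origin at the centre of its underside
- sanding_block: cork sanding block, 60x97x26 mm, loose bystander on the bench, to be left alone; origin at the centre of its underside
- tape_measure: black and yellow pocket tape measure, 94x139x41 mm, loose bystander on the bench, to be left alone; origin at the centre of its underside

How it is judged:
On the way, in this order (a step that is already met when the one before it is completed fails the run):
1. the yellow box's rocker is pressed fully on (value of joint power_rocker above 0.28 rad), for 0.1 s.
2. the blue box's rocker is pressed fully on, with the power on (value of joint each of power_rocker, extractor_rocker above 0.28 rad), for 0.1 s.
3. the green start button is pressed fully in, with both rockers on (all of step 2 and value of joint start_button above 0.006 m), for 0.05 s.
At the end, for the whole second after the job is handed in: both rockers stand fully on (more than 0.28 rad), the green and the red buttons are out (less than 1.5 mm in) (all of step 2 and value of joint each of start_button, stop_button below 0.0015 m); the robot touches nothing.
It fails at once if the extractor is switched on while the power is not on (value of joint extractor_rocker above 0.16 rad and value of joint power_rocker below 0.16 rad).
It fails at once if the start button is pressed while a rocker is not on (value of joint start_button above 0.003 m and value of joint any of power_rocker, extractor_rocker below 0.28 rad).
It fails at once if the red stop button is pressed (value of joint stop_button above 0.002 m).
It fails at once if one of the loose things on the bench is moved or lifted (more than 20 mm) (distance of any of wax_tin, glue_bottle, sanding_block, tape_measure from where it was at the start of the episode above 0.02 m).
It also fails if it takes over 48 s, if anything falls off the work surface, if the arm or the gripper's body presses on something with over 40 N, if the wrist force passes 120 N, or if a joint passes its speed limit or range.

## Working session

There is one attempt and no reset: what is moved stays moved. The work goes in short steps, Python scripts to look and compute and a tool call to move; the robot and the scene stay as the last step left them, time stands still between calls to the robot, and variables do not carry over. Pictures are saved under pics/ and viewed, and the job is handed in when it is done.

Besides the shell and the picture viewer there is one more tool, called after ">>>" by a JSON object that holds its "op" and its "data". jog_arm: Moves the arm, as the interface text tells. Its arguments: {"type":"object","properties":{"deltas":{"type":"array","items":{"type":"array","items":{"type":"number"}}}},"required":["deltas"]}

```bash
mkdir -p pics; ls; python3 - <<'E'
from plant import manip
import cv2
s=manip.observe()
for k,v in s.items(): print(k,v)
for n in ("scene","top","wrist"):
    p=manip.camera_params(n); print(n,p)
    cv2.imwrite(f"pics/{n}0.png",manip.grab_frame(n))
E
```

```text
pics
time 0.0
joints [-1.33708618  0.47779175  0.02237836  1.55645565 -0.01150403  1.10930592
 -0.08312535]
joint_vel [-0.00097255  0.00294784  0.000711   -0.00067262 -0.00023743 -0.0006486
 -0.00019111]
joint_torque [-4.84148059e-04 -5.82851708e+01  1.53467260e+00 -2.72620422e+01
 -5.43052086e-02  1.69911777e-02  1.59406964e-04]
eef_pos [0.22607399 0.63531046 0.19278636]
tool_rot [ 2.56596302e+00  1.81053839e+00 -2.20641851e-03]
wrist_force [0.38827939 0.8063989  0.19971541]
wrist_torque [-0.00421056 -0.02134593 -0.05230313]
finger_gap 0.08822962382347134
scene {'camera_matrix': array([[460.35283086,   0.        , 281.93443788],
       [  0.        , 460.35283086, 223.61888228],
       [  0.        ,   0.        ,   1.        ]]), 'dist_coeffs': array([-0.07353244,  0.        ,  0.        ,  0.        ,  0.        ]), 'R': array([[ 0.83966369, -0.54289756,  0.01507086],
       [-0.31163215, -0.50433633, -0.80531377],
       [ 0.44480366,  0.67149617, -0.59265724]]), 't': array([-0.42644581,  0.23840337,  1.08045153])}
top {'camera_matrix': array([[397.02060819,   0.        , 282.874
[... 171 characters left out ...]
,  0.        ,  0.        ]), 'R': array([[-0.01649923, -0.99960164,  0.02289852],
       [-0.98947336,  0.01303044, -0.14412726],
       [ 0.14377147, -0.02503546, -0.98929419]]), 't': array([-0.01129836,  0.53755893,  1.0658345 ])}
wrist {'camera_matrix': array([[324.48804536,   0.        , 282.09612405],
       [  0.        , 324.48804536, 209.41421364],
       [  0.        ,   0.        ,   1.        ]]), 'dist_coeffs': array([-0.0535882,  0.       ,  0.       ,  0.       ,  0.       ]), 'R': array([[ 0.33523336,  0.94213449, -0.0010973 ],
       [ 0.90456586, -0.32153951,  0.27995168],
       [ 0.26339931, -0.09484172, -0.96001346]]), 't': array([-0.67437312, -0.03483788,  0.39153181])}
```

View pics/scene0.png

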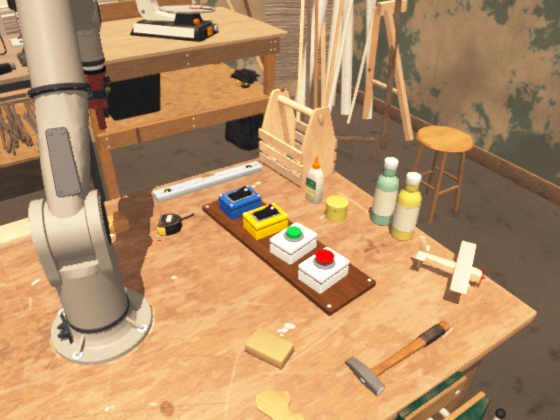

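View pics/top0.png

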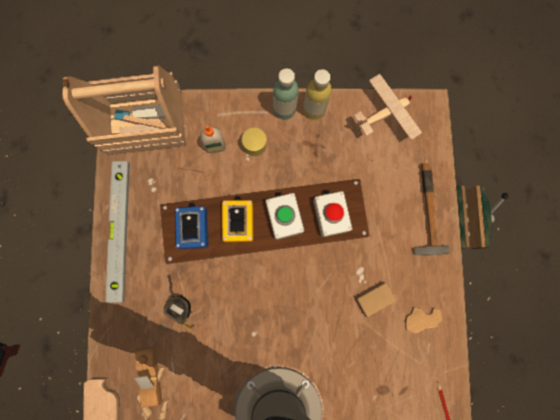

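View pics/wrist0.png

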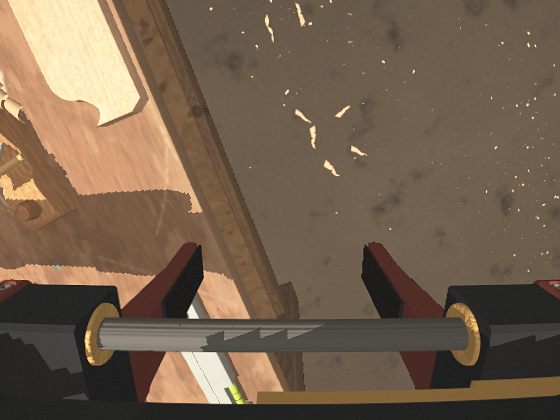

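The top view shows the boxes in a row: blue at about (191,227), yellow (237,220), green button (285,214), red (333,212). The scene view shows the same row, and the wrist camera is looking at the floor. Next I'll zoom in.

```bash
python3 - <<'E'
import cv2
a=cv2.imread('pics/top0.png')[175:265,155:375]; cv2.imwrite('pics/topz.png',cv2.resize(a,None,fx=3.6,fy=3.6,interpolation=cv2.INTER_CUBIC))
a=cv2.imread('pics/scene0.png')[175:305,200:375]; cv2.imwrite('pics/scenez.png',cv2.resize(a,None,fx=4.5,fy=4.5,interpolation=cv2.INTER_CUBIC))
E
```

```text
(no output)
```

View pics/topz.png

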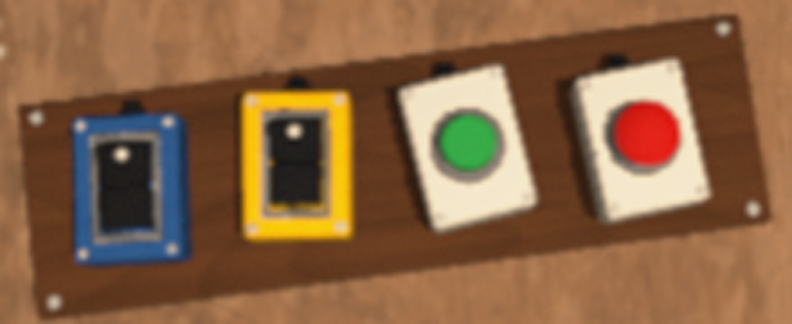

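View pics/scenez.png

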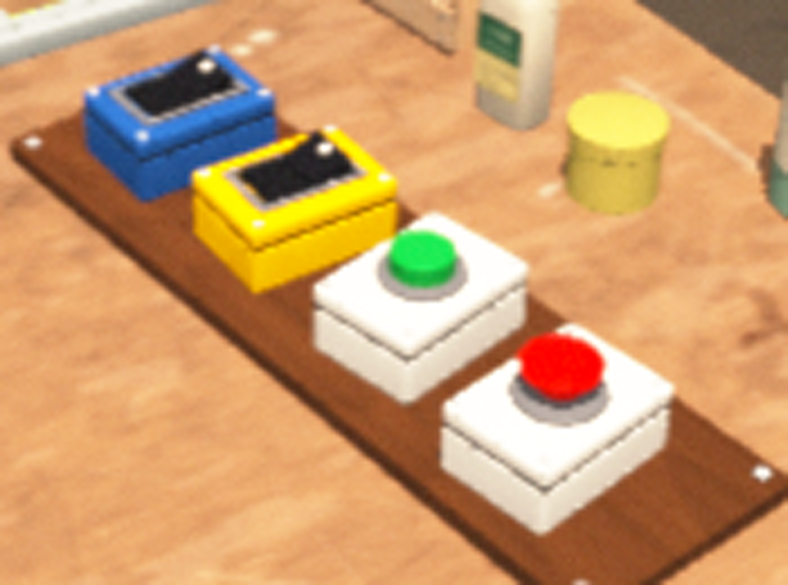

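The top zoom shows the white pips at about (121,154) blue and (293,130) yellow, and the green disc at (469,142). In the scene zoom they are at (206,66), (324,149) and (422,252). I'll refine these with masks and triangulate.

```bash
cat > h.py <<'E'
import numpy as np, cv2
from plant import manip
def ray(p,uv):
    q=cv2.undistortPoints(np.array([[uv]],float),p['camera_matrix'],p['dist_coeffs'])[0,0]
    R,t=np.array(p['R']),np.array(p['t'])
    d=R.T@np.array([q[0],q[1],1]); return -R.T@t,d/np.linalg.norm(d)
def plane(p,uv,z):
    c,d=ray(p,uv); return c+d*(z-c[2])/d[2]
def tri(rs):
    A=sum(np.eye(3)-np.outer(d,d) for c,d in rs); b=sum((np.eye(3)-np.outer(d,d))@c for c,d in rs)
    x=np.linalg.solve(A,b); return x,[1000*np.linalg.norm((np.eye(3)-np.outer(d,d))@(x-c)) for c,d in rs]
def pip(im,u,v,r=3):
    u0,v0=int(round(u)),int(round(v)); w=im[v0-r:v0+r+1,u0-r:u0+r+1].min(axis=2).astype(float)
    w=np.clip(w-70,0,None); ys,xs=np.mgrid[v0-r:v0+r+1,u0-r:u0+r+1]
    return (w*xs).sum()/w.sum(),(w*ys).sum()/w.sum()
E
python3 - <<'E'
from h import *
T=cv2.imread('pics/top0.png');S=cv2.imread('pics/scene0.png')
pt,ps=manip.camera_params('top'),manip.camera_params('scene')
for n,a,b in (('blue',(188.6,217.8),(245.8,189.7)),('yellow',(236.4,211.1),(272,208.1))):
    a=pip(T,*a,2);b=pip(S,*b,2); x,e=tri([ray(pt,a),ray(ps,b)]); print(n,a,b,x,e,plane(pt,a,.08),plane(ps,b,.08))
def big(im,m):
    n,l,st,c=cv2.connectedComponentsWithStats(m.astype(np.uint8)); 
    for i in np.argsort(-st[1:,4])[:3]+1: print('  ',st[i],c[i])
for im,nm in ((T,'top'),(S,'scene')):
    h=cv2.cvtColor(im,cv2.COLOR_BGR2HSV)
    for col,lo,hi in (('green',(55,120,60),(80,255,255)),('blue',(100,140,50),(125,255,255)),('yellow',(22,200,150),(30,255,255)),('red',(0,220,150),(3,255,255))):
        print(nm,col); big(im,cv2.inRange(h,lo,hi))
E
```

```text
blue (np.float64(188.3346104725415), np.float64(217.43039591315454)) (np.float64(245.4931506849315), np.float64(189.03898840885142)) [0.52369228 0.23453962 0.07942191] [np.float64(0.04706243304649135), np.float64(0.04706243304638085)] [0.52357057 0.2344367  0.08      ] [0.52329954 0.2337041  0.08      ]
yellow (np.float64(236.28335301062575), np.float64(210.91971664698937)) (np.float64(271.78500986193296), np.float64(207.40039447731755)) [0.53970462 0.10635026 0.07940631] [np.float64(0.16275608800124491), np.float64(0.16275608800117108)] [0.53946897 0.10637073 0.08      ] [0.53939874 0.10555396 0.08      ]
top green
   [277 207  15  15 174] [284.39655172 214.17241379]
top blue
   [176 206  31  42 460] [192.41086957 227.92608696]
top yellow
   [223 201  29  40 364] [236.62912088 222.00549451]
top red
   [327 204  16  16 200] [334.3  211.51]
scene green
   [287 227  14  12 144] [293.42361111 232.22222222]
   [465 404  13  13  52] [470.23076923 410.34615385]
   [412 399  11   8  48] [417.45833333 402.64583333]
scene blue
   [219 187  42  32 568] [239.05809859 205.18309859]
scene yellow
   [243 204  45  35 698] [265.41260745 223.22063037]
   [245  83   3   2   4] [246.   83.5]
   [237  80   3   2   3] [238.          80.66666667]
scene red
   [316 249  18  15 187] [324.04278075 255.89304813]
```

```bash
cat >> h.py <<'E'
from scipy.spatial.transform import Rotation as Ro
def togo(P,yawx=None):
    s=manip.observe(); R=Ro.from_rotvec(s['tool_rot']); M=R.as_matrix()
    print('t',round(s['time'],2),'tcp',s['eef_pos'].round(4),'x',M[:,0].round(3),'y',M[:,1].round(3),'z',M[:,2].round(3),'F',np.round(s['wrist_force'],1),'gap',round(float(s['finger_gap']),4))
    print('shift units', (M.T@(np.array(P)-s['eef_pos'])/.075).round(3))
    for yx in (1,-1):
        T=np.column_stack([[0,yx,0],[yx,0,0],[0,0,-1]]); print('turn units',yx,((R.inv()*Ro.from_matrix(T)).as_rotvec()/np.pi).round(4))
E
python3 - <<'E'
from h import *
pt,ps=manip.camera_params('top'),manip.camera_params('scene')
g=(284.4,214.17); print('green',plane(pt,g,.088),tri([ray(pt,g),ray(ps,(293.5,231))]))
print('red',plane(pt,(334.3,211.5),.098))
# box top face centres for x-check
print('tops',plane(pt,(191.2,227),.068),plane(pt,(237.4,220.8),.068))
togo((.54,.106,.19))
E
```

```text
green [ 0.52783721 -0.02205465  0.088     ] (array([ 0.52915759, -0.02240039,  0.08030424]), [np.float64(0.2484763487173809), np.float64(0.24847634871736604)])
red [ 0.53179349 -0.1539427   0.098     ]
tops [0.49912791 0.22884254 0.068     ] [0.51430919 0.1044708  0.068     ]
t 0.15 tcp [0.2261 0.6355 0.193 ] x [ 0.335  0.942 -0.001] y [ 0.942 -0.335  0.   ] z [-0.    -0.001 -1.   ] F [-0.6  1.2  0.1] gap 0.0876
shift units [-5.248  6.31   0.048]
turn units 1 [-1.000e-04  4.000e-04 -1.088e-01]
turn units -1 [6.000e-04 1.000e-04 8.912e-01]
```

>>> {"op": "jog_arm", "data": {"deltas": [[0,0,0,0,0,-0.055,0],[0,0,0,0,0,-0.054,0],[-0.5,0.3,0,0,0,0,0],[-0.7,0.42,0,0,0,0,0],[-0.7,0.42,0,0,0,0,0]]}}

```text
time: 0.78
eef_pos: [0.3125, 0.4918, 0.1934]
tool_rot: [2.22, 2.222, -0.001]
wrist_force: [0.0, 0.6, 0.8]
finger_gap: 0.0417
```

>>> {"op": "jog_arm", "data": {"deltas": [[-0.7,0.42,0,0,0,0,0],[-0.7,0.42,0,0,0,0,0],[-0.7,0.42,0,0,0,0,0],[-0.7,0.42,0,0,0,0,0],[-0.5,0.3,0,0,0,0,0]]}}

```text
time: 1.4
eef_pos: [0.4616, 0.2431, 0.1938]
tool_rot: [2.223, 2.219, -0.0]
wrist_force: [0.3, 0.4, 0.5]
finger_gap: 0.0004
```

```bash
python3 - <<'E'
from h import *
togo((.538,.106,.12))
E
```

```text
t 1.4 tcp [0.4616 0.2431 0.1938] x [ 0.002  1.    -0.   ] y [ 1.    -0.002  0.   ] z [ 0. -0. -1.] F [0.3 0.4 0.5] gap 0.0004
shift units [-1.826  1.022  0.985]
turn units 1 [ 0.0001  0.0001 -0.0006]
turn units -1 [ 2.000e-04 -1.000e-04  9.994e-01]
```

>>> {"op": "jog_arm", "data": {"deltas": [[-0.6,0.3,0,0,0,0,0],[-0.6,0.3,0,0,0,0,0],[-0.6,0.3,0,0,0,0,0],[-0.026,0.122,0,0,0,0,0],[0,0,0.3,0,0,0,0]]}}

```text
time: 2.02
eef_pos: [0.5391, 0.1097, 0.1722]
tool_rot: [2.221, 2.22, 0.005]
wrist_force: [-0.2, 0.4, -1.0]
finger_gap: 0.0005
```

```bash
python3 - <<'E'
from h import *
togo((.538,.106,.12))
for n in ('wrist','scene'): cv2.imwrite(f'pics/{n}1.png',manip.grab_frame(n))
p=manip.camera_params('wrist')
for X in ((.5397,.1064,.0794),(.538,.106,.08)):
    print(cv2.projectPoints(np.array([X]),cv2.Rodrigues(np.array(p['R']))[0],np.array(p['t']),p['camera_matrix'],p['dist_coeffs'])[0])
E
```

```text
t 2.02 tcp [0.5391 0.1097 0.1722] x [0.    1.    0.001] y [ 1.    -0.     0.003] z [ 0.003  0.001 -1.   ] F [-0.2  0.4 -1. ] gap 0.0005
shift units [-0.05  -0.016  0.696]
turn units 1 [ 0.001  -0.0005 -0.0001]
turn units -1 [-7.000e-04 -1.600e-03  9.999e-01]
[[[278.39086477 207.8968903 ]]]
[[[277.93613513 206.25948529]]]
```

View pics/wrist1.png

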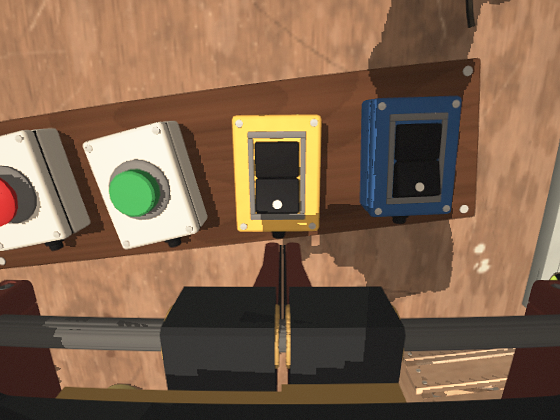

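View pics/scene1.png

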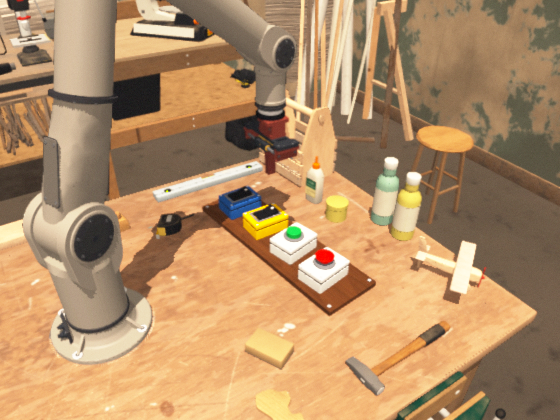

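The wrist view shows the yellow pip at about (277,204), the blue pip at (420,187) and the green disc at (131,193). I'll combine all three views.

```bash
python3 - <<'E'
from h import *
manip.grab_frame('top')
s=manip.observe(); p=manip.camera_params('wrist'); im=manip.grab_frame('wrist'); cv2.imwrite('pics/wrist2.png',im)
print(s['eef_pos'],s['time'])
pt,ps=manip.camera_params('top'),manip.camera_params('scene')
for n,w,a,b in (('blue',(420,187),(188.33,217.43),(245.49,189.04)),('yel',(277,204),(236.28,210.92),(271.79,207.4))):
    w=pip(im,*w,6); print(n,w,tri([ray(p,w),ray(pt,a),ray(ps,b)]),plane(p,w,.0795))
h=cv2.cvtColor(im,cv2.COLOR_BGR2HSV); m=cv2.inRange(h,(55,120,120),(80,255,255))
n,l,st,c=cv2.connectedComponentsWithStats(m); i=1+np.argmax(st[1:,4]); print(st[i],c[i],plane(p,c[i],.088))
E
```

```text
[0.53604    0.11003371 0.17029688] 2.175
blue (np.float64(419.6705183228788), np.float64(190.5282271376692)) (array([0.52385173, 0.23437149, 0.07940743]), [np.float64(0.4709283662378989), np.float64(0.28461724478937905), np.float64(0.18926560120973537)]) [0.52416698 0.23399476 0.0795    ]
yel (np.float64(276.6052780609356), np.float64(207.61003511156417)) (array([0.53972758, 0.10569111, 0.08005828]), [np.float64(0.8574594458052044), np.float64(0.7335758035292071), np.float64(0.2850107705458459)]) [0.54042568 0.10499732 0.0795    ]
[ 109  175   45   45 1573] [131.06929434 197.23521933] [ 0.5287343  -0.02316882  0.088     ]
```

View pics/wrist2.png

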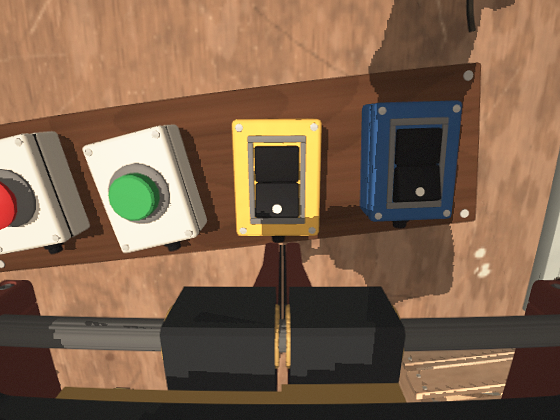

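>>> {"op": "jog_arm", "data": {"deltas": [[-0.06,0.015,0.3,0,0,0,0],[0,0,0.4,0,0,0,0],[0,0,0.35,0,0,0,0],[0,0,0,0,0,0,0],[0,0,0,0,0,0,0]]}}

```text
time: 2.85
eef_pos: [0.5392, 0.1053, 0.0939]
tool_rot: [2.22, 2.222, 0.003]
wrist_force: [0.9, 0.0, -0.1]
finger_gap: 0.0002
```

>>> {"op": "jog_arm", "data": {"deltas": [[0,-0.03,0.1,0,0,0,0],[0,0,0.1,0,0,0,0],[0,0,0.05,0,0,0,0],[0,0,0.03,0,0,0,0],[0,0,0,0,0,0,0]]}}

```text
time: 3.48
eef_pos: [0.536, 0.1047, 0.0713]
tool_rot: [-2.221, -2.222, 0.0]
wrist_force: [0.5, 0.5, 0.1]
finger_gap: 0.0004
```

```bash
python3 - <<'E'
from h import *
togo((.537,.1055,.07))
im=manip.grab_frame('wrist')[80:280,180:360]
a=manip.grab_frame('scene')[120:270,190:370]
cv2.imwrite('pics/c3.png',np.hstack([cv2.resize(im,(400,444)),cv2.resize(a,(400,333))[:,:]] if 0 else [cv2.resize(im,(400,444)),cv2.copyMakeBorder(cv2.resize(a,(400,333)),0,111,0,0,cv2.BORDER_CONSTANT)]))
E
```

```text
t 3.48 tcp [0.536  0.1047 0.0713] x [-0.001  1.    -0.   ] y [ 1.     0.001 -0.   ] z [-0. -0. -1.] F [0.5 0.5 0.1] gap 0.0004
shift units [0.011 0.013 0.018]
turn units 1 [-0.0001  0.      0.0002]
turn units -1 [-0.000e+00 -2.000e-04 -9.998e-01]
```

View pics/c3.png

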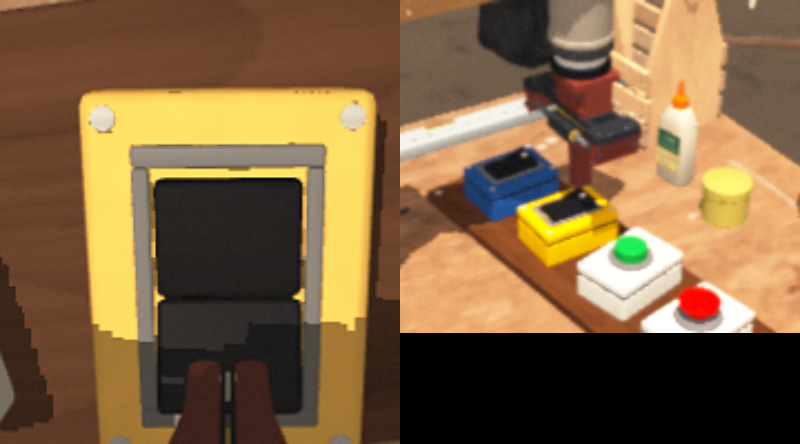

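```bash
python3 - <<'E'
from h import *
s=manip.observe(); X=s['eef_pos']; print(s['time'],X,s['wrist_force'])
out=[]
for n,(u0,v0,w) in (('wrist',(200,140,150)),('scene',(215,150,100)),('top',(190,165,100))):
    p=manip.camera_params(n); im=manip.grab_frame(n)
    q=cv2.projectPoints(np.array([X,X+[0,0,.03]]),cv2.Rodrigues(np.array(p['R']))[0],np.array(p['t']),p['camera_matrix'],p['dist_coeffs'])[0][:,0]; print(n,q)
    k=400//w if 0 else 260/w
    c=cv2.resize(im[v0:v0+w,u0:u0+w],(260,260),interpolation=cv2.INTER_CUBIC)
    for a,col in zip(q,((255,0,255),(255,255,0))): cv2.circle(c,tuple(int(round(z)) for z in ((a-[u0,v0]+.5)*260/w)),3,col,1)
    out.append(c)
cv2.imwrite('pics/c4.png',np.hstack(out))
E
```

```text
3.575 [0.53621089 0.10470115 0.07157571] [0.10641292 0.89651645 0.01513067]
wrist [[282.21180108 239.88575016]
 [282.26968563 260.22054769]]
scene [[271.0074251  210.24128135]
 [271.0189781  201.69731463]]
top [[237.19345612 212.5751763 ]
 [236.15367761 210.90509306]]
```

View pics/c4.png

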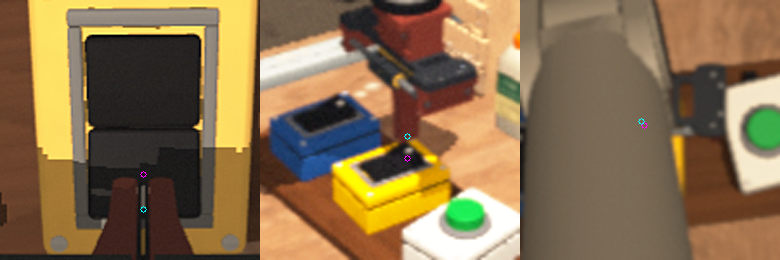

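```bash
python3 - <<'E'
from h import *
a=cv2.imread('pics/scene1.png')[185:235,240:290]; b=manip.grab_frame('scene')[185:235,240:290]
c=np.hstack([cv2.resize(x,(390,390),interpolation=cv2.INTER_NEAREST) for x in (a,b)])
c=np.clip(255*(c/255.)**.5,0,255).astype(np.uint8)
cv2.imwrite('pics/c5.png',c)
E
```

```text
(no output)
```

View pics/c5.png

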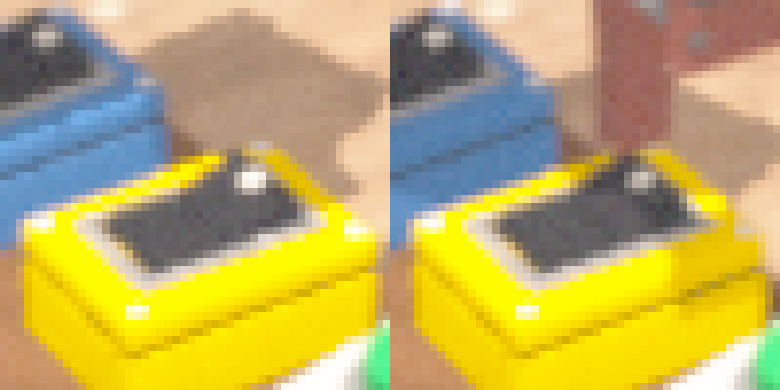

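```bash
python3 - <<'E'
from h import *
s=manip.observe(); print(s['eef_pos'],s['wrist_force'],s['joints'].round(4))
p,ps=manip.camera_params('wrist'),manip.camera_params('scene')
print(tri([ray(p,(282.4,244)),ray(ps,(270.8,203.6))]))
print('cam',ray(p,(282,244)),ray(ps,(270.8,203.6)))
w=manip.grab_frame('wrist')[200:290,230:340]
w=cv2.resize(w,None,fx=6.5,fy=6.5,interpolation=cv2.INTER_NEAREST); cv2.imwrite('pics/c6.png',np.clip(255*(w/255.)**.5,0,255).astype(np.uint8))
E
```

```text
[0.53621071 0.10474842 0.07163785] [-0.05380061 -0.72888411  0.30459315] [-0.4522  0.4232  0.1818  1.9822 -0.1098  0.7451  1.3662]
(array([0.53216512, 0.10407865, 0.09527541]), [np.float64(2.768507156020258), np.float64(2.7685071560200565)])
cam (array([0.46001897, 0.10447049, 0.2636127 ]), array([ 3.80482505e-01,  6.19956017e-04, -9.24787910e-01])) (array([-0.04822358, -0.83679997,  0.83875384]), array([ 0.43750382,  0.70569159, -0.55730583]))
```

View pics/c6.png

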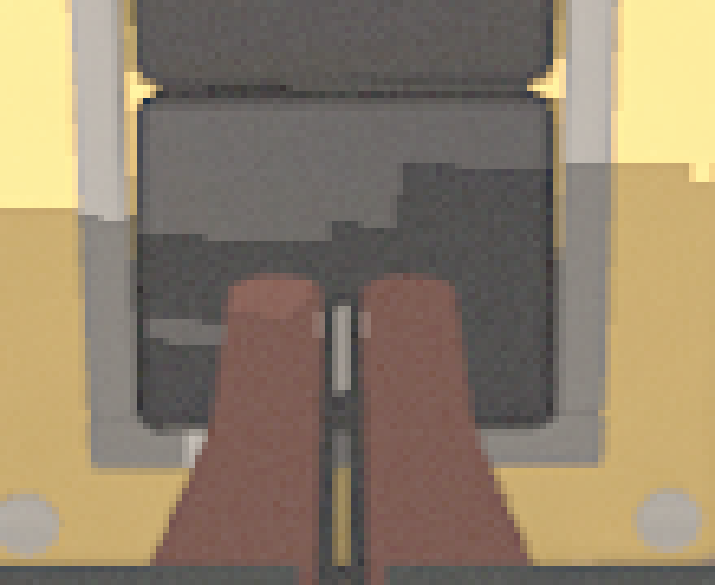

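The pip hasn't moved and there is no contact force. Both views put the real fingertips about 15–20 mm above the reported TCP. I'll keep descending in small steps, guided by force and pictures.

>>> {"op": "jog_arm", "data": {"deltas": [[0,0,0.05,0,0,0,0],[0,0,0.05,0,0,0,0],[0,0,0,0,0,0,0]]}}

```text
time: 4.2
eef_pos: [0.5357, 0.1046, 0.0635]
tool_rot: [-2.22, -2.222, 0.001]
wrist_force: [0.2, 0.3, 0.8]
finger_gap: 0.0001
```

>>> {"op": "jog_arm", "data": {"deltas": [[0,0,0.05,0,0,0,0],[0,0,0,0,0,0,0]]}}

```text
time: 4.45
eef_pos: [0.5359, 0.1046, 0.0599]
tool_rot: [-2.221, -2.222, 0.001]
wrist_force: [0.9, -0.3, 0.6]
finger_gap: 0.0009
```

```bash
cat > look.py <<'E'
import sys
from h import *
s=manip.observe(); print(round(s['time'],2),s['eef_pos'].round(4),s['wrist_force'].round(1))
w=manip.grab_frame('wrist')[150:290,200:360]; b=manip.grab_frame('scene')[175:245,220:300]
c=np.hstack([cv2.resize(x,(400,350),interpolation=cv2.INTER_NEAREST) for x in (w,b)])
cv2.imwrite(sys.argv[1],np.clip(255*(c/255.)**.6,0,255).astype(np.uint8))
E
python3 look.py pics/l1.png
```

```text
4.45 [0.5359 0.1046 0.0599] [ 0.9 -0.3  0.6]
```

View pics/l1.png

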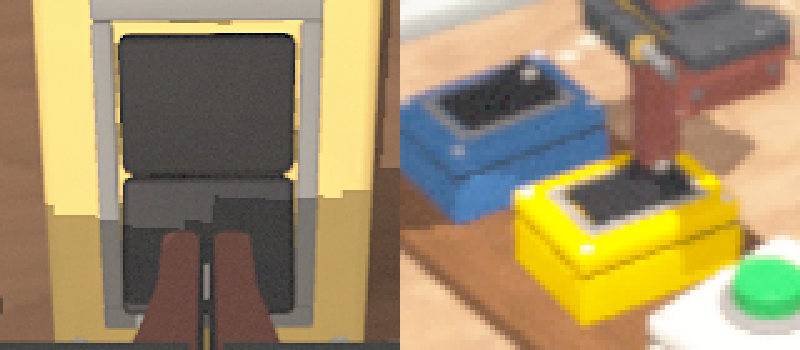

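>>> {"op": "jog_arm", "data": {"deltas": [[0,0,0.04,0,0,0,0],[0,0,0,0,0,0,0]]}}

```text
time: 4.8
eef_pos: [0.5359, 0.1047, 0.057]
tool_rot: [-2.221, -2.222, 0.001]
wrist_force: [0.7, 0.6, 0.2]
finger_gap: 0.0003
```

>>> {"op": "jog_arm", "data": {"deltas": [[0,0,0.04,0,0,0,0],[0,0,0,0,0,0,0]]}}

```text
time: 5.05
eef_pos: [0.5363, 0.1047, 0.0542]
tool_rot: [2.221, 2.222, 0.0]
wrist_force: [-1.1, -0.4, 0.8]
finger_gap: 0.0006
```

```bash
python3 look.py pics/l2.png
```

```text
5.05 [0.5363 0.1047 0.0542] [-1.1 -0.4  0.8]
```

View pics/l2.png

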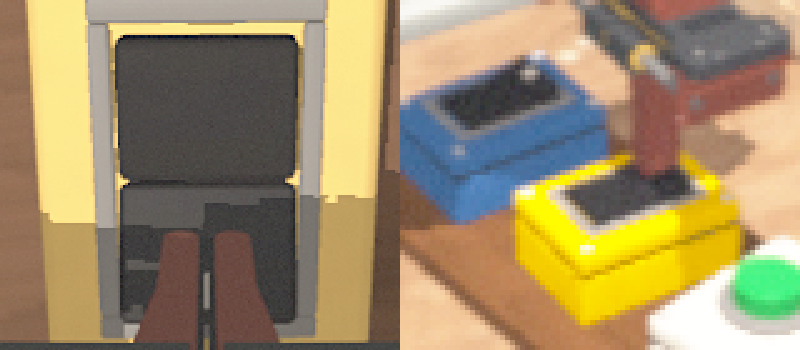

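>>> {"op": "jog_arm", "data": {"deltas": [[0,0,0.04,0,0,0,0],[0,0,0,0,0,0,0]]}}

```text
time: 5.4
eef_pos: [0.5362, 0.1047, 0.0512]
tool_rot: [2.221, 2.222, 0.0]
wrist_force: [0.3, 0.3, 0.3]
finger_gap: 0.0006
```

```bash
python3 look.py pics/l3.png
```

```text
5.4 [0.5362 0.1047 0.0512] [0.3 0.3 0.3]
```

View pics/l3.png

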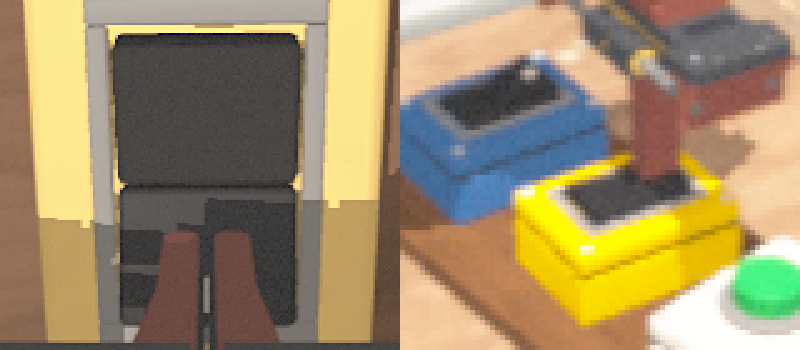

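>>> {"op": "jog_arm", "data": {"deltas": [[0,0,0.04,0,0,0,0],[0,0,0,0,0,0,0]]}}

```text
time: 5.75
eef_pos: [0.5361, 0.1047, 0.048]
tool_rot: [-2.221, -2.222, 0.0]
wrist_force: [-0.1, -0.1, 0.8]
finger_gap: 0.0005
```

>>> {"op": "jog_arm", "data": {"deltas": [[0,0,0.03,0,0,0,0]]}}

```text
time: 5.88
eef_pos: [0.5362, 0.1047, 0.046]
tool_rot: [2.221, 2.222, 0.0]
wrist_force: [0.1, -0.6, 1.7]
finger_gap: 0.0003
```

```bash
python3 look.py pics/l4.png
```

```text
5.88 [0.5362 0.1047 0.046 ] [ 0.1 -0.6  1.7]
```

View pics/l4.png

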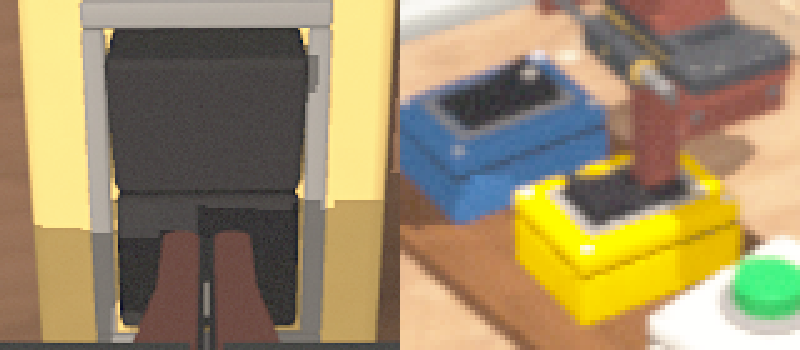

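The rocker is now tipping: its near half has risen in the wrist view. I'll press until the force climbs at the stop.

>>> {"op": "jog_arm", "data": {"deltas": [[0,0,0.04,0,0,0,0],[0,0,0,0,0,0,0]]}}

```text
time: 6.22
eef_pos: [0.5362, 0.1047, 0.0451]
tool_rot: [-2.221, -2.221, -0.001]
wrist_force: [-7.1, -2.2, 24.2]
finger_gap: 0.0
```

>>> {"op": "jog_arm", "data": {"deltas": [[0,0,0.03,0,0,0,0],[0,0,0,0,0,0,0]]}}

```text
time: 6.48
eef_pos: [0.5362, 0.1048, 0.0447]
tool_rot: [-2.221, -2.221, -0.001]
wrist_force: [-13.8, -3.4, 43.5]
finger_gap: 0.0008
```

>>> {"op": "jog_arm", "data": {"deltas": [[0,0,-0.2,0,0,0,0],[0,0,-0.5,0,0,0,0],[0,0,-0.3,0,0,0,0],[0,0,0,0,0,0,0]]}}

```text
time: 6.98
eef_pos: [0.537, 0.105, 0.117]
tool_rot: [2.22, 2.222, 0.004]
wrist_force: [0.3, -1.2, -0.2]
finger_gap: 0.0002
```

```bash
python3 look.py pics/l5.png
```

```text
6.97 [0.537 0.105 0.117] [ 0.3 -1.2 -0.2]
```

View pics/l5.png

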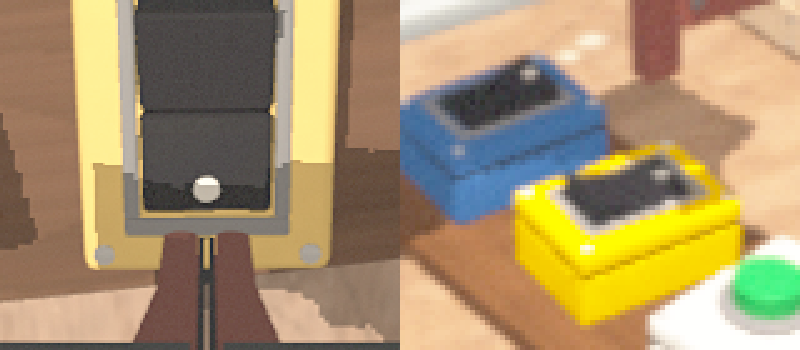

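```bash
python3 - <<'E'
from h import *
s=manip.observe(); p,ps=manip.camera_params('wrist'),manip.camera_params('scene')
w=manip.grab_frame('wrist');b=manip.grab_frame('scene')
a=pip(w,282.4,225.2,5);c=pip(b,272.2,209.6,2);print(a,c)
x,e=tri([ray(p,a),ray(ps,c)]);print('pip',x,e,plane(p,a,.074),plane(ps,c,.074))
print(s['eef_pos'],'tip',tri([ray(p,(282.4,243)),ray(ps,(271,191))]))
togo((.521,.2335,.117))
E
```

```text
(np.float64(282.4360129776496), np.float64(226.42664023071376)) (np.float64(272.05263157894734), np.float64(209.17368421052632))
pip [0.54033286 0.1049621  0.07387763] [np.float64(0.3343121698257901), np.float64(0.33431216982585416)] [0.54062709 0.10485923 0.074     ] [0.53985798 0.10478568 0.074     ]
[0.53538676 0.10470251 0.11495336] tip (array([0.5317146 , 0.10373092, 0.13828258]), [np.float64(3.550749714601846), np.float64(3.5507497146020053)])
t 7.17 tcp [0.5351 0.1045 0.1144] x [-0.001  1.    -0.001] y [ 1.     0.001 -0.002] z [-0.002 -0.001 -1.   ] F [ 0.  -1.2 -0.4] gap 0.0005
shift units [ 1.72  -0.186 -0.035]
turn units 1 [-0.0007  0.0002  0.0002]
turn units -1 [-4.000e-04 -1.200e-03 -9.998e-01]
```

```bash
python3 - <<'E'
from h import *
s=manip.observe(); p,ps=manip.camera_params('wrist'),manip.camera_params('scene')
w=manip.grab_frame('wrist')[120:240,230:330];b=manip.grab_frame('scene')[195:235,245:285]
c=np.hstack([cv2.resize(w,(390,468),interpolation=cv2.INTER_CUBIC),cv2.resize(b,(400,468)[0:1]+(468,),interpolation=cv2.INTER_CUBIC)])
cv2.imwrite('pics/z1.png',np.clip(255*(c/255.)**.45,0,255).astype(np.uint8))
# predicted near end corners for several angles
yc=.1049; hx=.515
for th in (.15,.2,.25,.28,.32):
    q=[]
    for dy in (-.02,.02):
        q.append([hx-.032*np.cos(th),yc+dy,.074+.032*np.sin(th)])
    for n,pp in (('w',p),('s',ps)):
        o=cv2.projectPoints(np.array(q),cv2.Rodrigues(np.array(pp['R']))[0],np.array(pp['t']),pp['camera_matrix'],pp['dist_coeffs'])[0][:,0]
        o=(o-[230,120])*3.9 if n=='w' else (o-[245,195])*[10,11.7]+[390,0]
        print(th,n,o.round(0).tolist())
E
```

```text
0.15 w [[94.0, 123.0], [318.0, 124.0]]
0.15 s [[528.0, 259.0], [458.0, 179.0]]
0.2 w [[93.0, 126.0], [319.0, 126.0]]
0.2 s [[529.0, 253.0], [459.0, 173.0]]
0.25 w [[93.0, 129.0], [320.0, 129.0]]
0.25 s [[530.0, 247.0], [460.0, 167.0]]
0.28 w [[92.0, 131.0], [320.0, 131.0]]
0.28 s [[531.0, 244.0], [461.0, 164.0]]
0.32 w [[92.0, 134.0], [321.0, 134.0]]
0.32 s [[532.0, 239.0], [462.0, 160.0]]
```

View pics/z1.png

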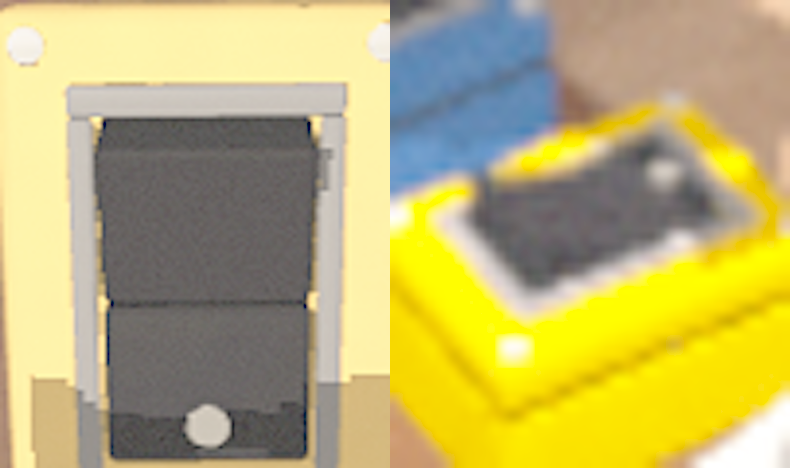

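```bash
python3 - <<'E'
from h import *
p,ps=manip.camera_params('wrist'),manip.camera_params('scene')
W=lambda a,b:(230+a/3.9-.3,120+b/3.9-.3)
for z in (.072,.074):
  print('valley',[plane(p,W(*q),z).round(4) for q in ((109,303),(306,303))])
for z in (.074,.077): print('pip end',[plane(p,W(*q),z).round(4) for q in ((110,460),(307,460))])
l,r=W(98,150),W(312,150)
for z in (.076,.078,.08,.082,.084,.086): print(z,[plane(p,q,z).round(4) for q in (l,r)])
S=lambda a,b:(245+(a-390)/10,195+b/11.7)
print('near L tri',tri([ray(p,r),ray(ps,S(482,176))]))
E
```

```text
valley [array([0.5182, 0.0862, 0.072 ]), array([0.5181, 0.1238, 0.072 ])]
valley [array([0.5177, 0.0863, 0.074 ]), array([0.5176, 0.1237, 0.074 ])]
pip end [array([0.5495, 0.0859, 0.074 ]), array([0.5494, 0.1246, 0.074 ])]
pip end [array([0.5483, 0.0861, 0.077 ]), array([0.5483, 0.1243, 0.077 ])]
0.076 [array([0.4885, 0.0851, 0.076 ]), array([0.4885, 0.124 , 0.076 ])]
0.078 [array([0.4883, 0.0852, 0.078 ]), array([0.4882, 0.1238, 0.078 ])]
0.08 [array([0.488 , 0.0854, 0.08  ]), array([0.488 , 0.1236, 0.08  ])]
0.082 [array([0.4878, 0.0856, 0.082 ]), array([0.4877, 0.1235, 0.082 ])]
0.084 [array([0.4875, 0.0857, 0.084 ]), array([0.4875, 0.1233, 0.084 ])]
0.086 [array([0.4873, 0.0859, 0.086 ]), array([0.4872, 0.1231, 0.086 ])]
near L tri (array([0.48916094, 0.1233094 , 0.07825729]), [np.float64(1.0631042470176666), np.float64(1.0631042470176157)])
```

Power rocker: the pip dropped to z = 0.074, the pip half is 32 mm long (level) and the near half about 30 mm (tilted). The press ended on a hard stop, so this rocker is on. The true fingertip sits about 29 mm above the reported TCP. Next is the blue rocker.

>>> {"op": "jog_arm", "data": {"deltas": [[0.6,-0.06,0,0,0,0,0],[0.7,-0.07,0,0,0,0,0],[0.427,-0.05,0,0,0,0,0],[0,0,0.4,0,0,0,0],[0,0,0,0,0,0,0]]}}

```text
time: 7.9
eef_pos: [0.5204, 0.2335, 0.0834]
tool_rot: [-2.219, -2.222, 0.008]
wrist_force: [0.2, -0.9, 0.6]
finger_gap: 0.0002
```

```bash
python3 - <<'E'
from h import *
togo((.521,.234,.055))
im=manip.grab_frame('wrist')[100:310,180:390];cv2.imwrite('pics/b1.png',cv2.resize(im,(500,500)))
togo((.521,.234,.055))
E
```

```text
t 7.9 tcp [0.5204 0.2335 0.0834] x [-0.001  1.    -0.003] y [ 1.     0.001 -0.005] z [-0.005 -0.003 -1.   ] F [ 0.2 -0.9  0.6] gap 0.0002
shift units [0.008 0.01  0.378]
turn units 1 [-0.0015  0.0009  0.0004]
turn units -1 [-0.0015 -0.0023 -0.9995]
t 7.95 tcp [0.5216 0.2333 0.0847] x [-0.     1.    -0.002] y [ 1.     0.    -0.003] z [-0.003 -0.002 -1.   ] F [ 0.9 -0.   0.7] gap 0.0005
shift units [ 0.01  -0.007  0.396]
turn units 1 [-0.0008  0.0006  0.0001]
turn units -1 [-0.001  -0.0013 -0.9999]
```

View pics/b1.png

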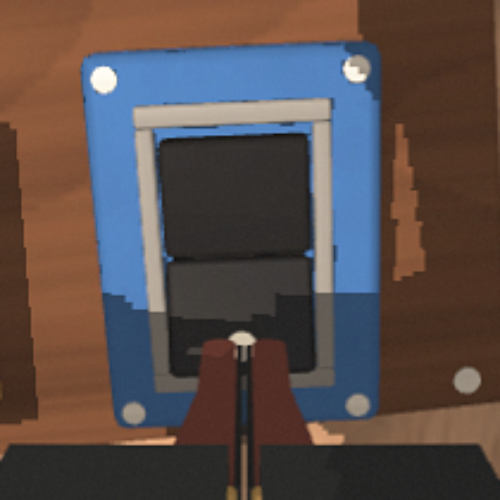

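The fingers are lined up over the blue pip, at (243,342) in the crop. Pressing down.

>>> {"op": "jog_arm", "data": {"deltas": [[0.01,0,0.2,0,0,0,0],[0,0,0.2,0,0,0,0],[0,0,0.05,0,0,0,0],[0,0,0,0,0,0,0]]}}

```text
time: 8.45
eef_pos: [0.5223, 0.2347, 0.0517]
tool_rot: [-2.221, -2.222, 0.001]
wrist_force: [-0.5, -0.2, 0.4]
finger_gap: 0.0006
```

>>> {"op": "jog_arm", "data": {"deltas": [[0,0,0.06,0,0,0,0],[0,0,0.03,0,0,0,0],[0,0,0,0,0,0,0]]}}

```text
time: 8.82
eef_pos: [0.523, 0.235, 0.0455]
tool_rot: [2.221, 2.222, 0.001]
wrist_force: [1.6, -0.8, 1.6]
finger_gap: 0.0004
```

>>> {"op": "jog_arm", "data": {"deltas": [[0,0,0.03,0,0,0,0],[0,0,0,0,0,0,0]]}}

```text
time: 9.07
eef_pos: [0.5231, 0.2351, 0.0451]
tool_rot: [-2.221, -2.222, -0.002]
wrist_force: [-4.0, -3.0, 20.3]
finger_gap: 0.0007
```

>>> {"op": "jog_arm", "data": {"deltas": [[0,0,0.015,0,0,0,0],[0,0,0,0,0,0,0]]}}

```text
time: 9.32
eef_pos: [0.5232, 0.2351, 0.0449]
tool_rot: [-2.221, -2.221, -0.002]
wrist_force: [-6.8, -3.6, 28.3]
finger_gap: 0.0002
```

>>> {"op": "jog_arm", "data": {"deltas": [[0,0,-0.2,0,0,0,0],[0,0,-0.5,0,0,0,0],[0,0,-0.5,0,0,0,0],[0,0,0,0,0,0,0]]}}

```text
time: 9.82
eef_pos: [0.5241, 0.2361, 0.1347]
tool_rot: [2.22, 2.222, 0.008]
wrist_force: [0.1, 0.3, -0.5]
finger_gap: 0.0006
```

```bash
python3 - <<'E'
from h import *
manip.grab_frame('scene')
p,ps=manip.camera_params('wrist'),manip.camera_params('scene')
w=manip.grab_frame('wrist');b=manip.grab_frame('scene')
cv2.imwrite('pics/w9.png',w);cv2.imwrite('pics/s9.png',b)
cv2.imwrite('pics/b9.png',np.hstack([cv2.resize(w[120:260,200:360],(400,350),interpolation=cv2.INTER_CUBIC),cv2.resize(b[175:245,220:300],(400,350),interpolation=cv2.INTER_CUBIC)]))
togo((.528,-.0225,.13))
E
```

```text
t 9.97 tcp [0.5216 0.2348 0.1309] x [-0.001  1.    -0.001] y [ 1.     0.001 -0.002] z [-0.002 -0.001 -1.   ] F [0.5 0.  0.2] gap 0.0006
shift units [-3.43   0.082  0.015]
turn units 1 [-0.0005  0.0002  0.0003]
turn units -1 [-3.000e-04 -8.000e-04 -9.997e-01]
```

View pics/b9.png

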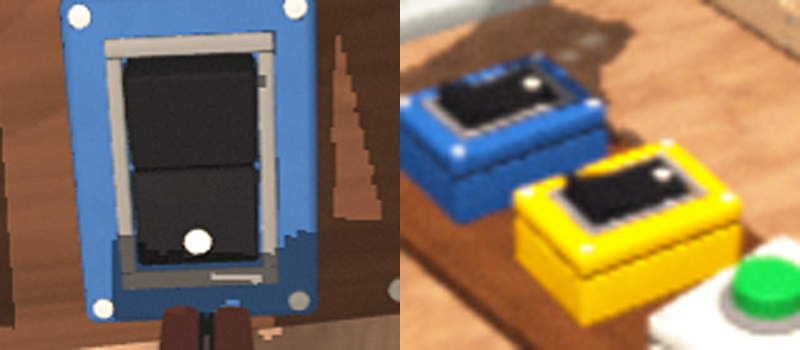

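```bash
python3 - <<'E'
from h import *
p,ps=manip.camera_params('wrist'),manip.camera_params('scene')
w=cv2.imread('pics/w9.png');b=cv2.imread('pics/s9.png')
a=pip(w,200+197/2.5,120+241/2.5,6);c=pip(b,246.2,191.8,2);print(a,c)
print('pip',tri([ray(p,a),ray(ps,c)]))
W=lambda q:(200+q[0]/2.5-.3,120+q[1]/2.5-.3)
f=lambda q,z:plane(p,W(q),z)
print('pip end',f((197,265),.074),'valley',f((195,167),.074),'near',f((190,76),.084),f((190,76),.080))
E
python3 - <<'E'
import cv2,numpy as np
w=cv2.imread('pics/w9.png')[130:235,235:320]
cv2.imwrite('pics/w9z.png',np.clip(255*(cv2.resize(w,None,fx=5.6,fy=5.6,interpolation=cv2.INTER_CUBIC)/255.)**.45,0,255).astype(np.uint8))
E
```

```text
(np.float64(278.6518117747562), np.float64(216.23798675873851)) (np.float64(245.95020746887965), np.float64(191.0926694329184))
pip (array([0.52381029, 0.23196243, 0.07330753]), [np.float64(0.09652541196094627), np.float64(0.0965254119609547)])
pip end [0.53173125 0.23180219 0.074     ] valley [0.49928862 0.23124703 0.074     ] near [0.47001234 0.22999798 0.084     ] [0.47041821 0.22992015 0.08      ]
```

View pics/w9z.png

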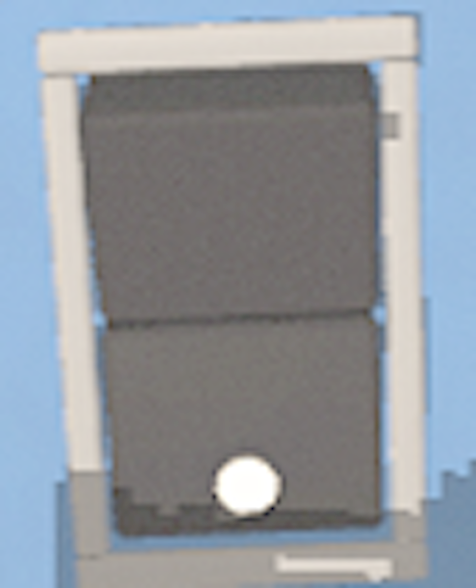

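Blue is on as well: pip at z = 0.0733, pip half level at 32 mm, near half 29 mm and raised. Next is the green button.

>>> {"op": "jog_arm", "data": {"deltas": [[-0.6,0.02,0,0,0,0,0],[-0.8,0.02,0,0,0,0,0],[-0.8,0.02,0,0,0,0,0],[-0.8,0.02,0,0,0,0,0],[-0.43,0.0,0,0,0,0,0]]}}

```text
time: 10.6
eef_pos: [0.5272, -0.0261, 0.1305]
tool_rot: [-2.224, -2.217, 0.004]
wrist_force: [-0.1, 0.3, -0.4]
finger_gap: 0.0004
```

>>> {"op": "jog_arm", "data": {"deltas": [[0,0,0.2,0,0,0,0],[0,0,0.2,0,0,0,0],[0,0,0,0,0,0,0]]}}

```text
time: 10.98
eef_pos: [0.527, -0.0206, 0.0997]
tool_rot: [-2.216, -2.223, 0.005]
wrist_force: [-0.0, -0.0, 0.4]
finger_gap: 0.0005
```

```bash
python3 - <<'E'
from h import *
manip.grab_frame('scene');manip.grab_frame('scene')
p=manip.camera_params('wrist')
im=manip.grab_frame('wrist')
h=cv2.cvtColor(im,cv2.COLOR_BGR2HSV); m=cv2.inRange(h,(55,120,60),(80,255,255))
n,l,st,c=cv2.connectedComponentsWithStats(m); i=1+np.argmax(st[1:,4]); print(st[i],c[i],plane(p,c[i],.088))
cv2.imwrite('pics/g1.png',cv2.resize(im[100:310,180:390],(500,500)))
togo((.5285,-.0225,.064))
E
```

```text
[ 248  200   60   58 2308] [276.79029463 225.63041594] [ 0.52343459 -0.02461618  0.088     ]
t 11.12 tcp [ 0.5288 -0.0212  0.1018] x [-0.002  1.     0.   ] y [ 1.     0.002 -0.   ] z [-0.  0. -1.] F [-0.  -0.2 -0.4] gap 0.0002
shift units [-0.017 -0.004  0.504]
turn units 1 [-0.0001 -0.      0.0007]
turn units -1 [ 1.000e-04 -1.000e-04 -9.993e-01]
```

View pics/g1.png

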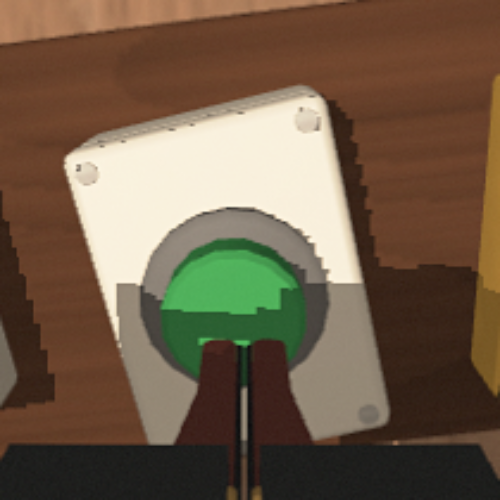

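The green disc is centred at about (234,315) in the crop, with the fingers about 2 mm to its right. Descending.

>>> {"op": "jog_arm", "data": {"deltas": [[-0.04,0,0.2,0,0,0,0],[0,0,0.25,0,0,0,0],[0,0,0.06,0,0,0,0],[0,0,0,0,0,0,0],[0,0,0,0,0,0,0]]}}

```text
time: 11.75
eef_pos: [0.5291, -0.0253, 0.0641]
tool_rot: [2.22, 2.222, 0.001]
wrist_force: [0.1, -0.3, -0.1]
finger_gap: 0.0003
```

>>> {"op": "jog_arm", "data": {"deltas": [[0,0,0.06,0,0,0,0],[0,0,0.04,0,0,0,0],[0,0,0.04,0,0,0,0],[0,0,0,0,0,0,0]]}}

```text
time: 12.25
eef_pos: [0.5293, -0.0252, 0.0534]
tool_rot: [2.22, 2.222, 0.001]
wrist_force: [1.0, 0.4, 4.4]
finger_gap: 0.0008
```

>>> {"op": "jog_arm", "data": {"deltas": [[0,0,0.03,0,0,0,0],[0,0,0,0,0,0,0]]}}

```text
time: 12.5
eef_pos: [0.5293, -0.0252, 0.0515]
tool_rot: [2.22, 2.222, 0.002]
wrist_force: [0.1, 0.4, 7.2]
finger_gap: 0.0002
```

>>> {"op": "jog_arm", "data": {"deltas": [[0,0,0.03,0,0,0,0],[0,0,0,0,0,0,0]]}}

```text
time: 12.75
eef_pos: [0.5295, -0.0252, 0.051]
tool_rot: [2.221, 2.221, 0.003]
wrist_force: [-7.5, 1.1, 28.7]
finger_gap: 0.0003
```

Force is 28.7 N at z = 0.051, so the button is on its stop and fully in. Releasing and raising.

>>> {"op": "jog_arm", "data": {"deltas": [[0,0,-0.2,0,0,0,0],[0,0,-0.6,0,0,0,0],[0,0,-0.8,0,0,0,0],[0,0,-0.4,0,0,0,0],[0,0,0,0,0,0,0]]}}

```text
time: 13.38
eef_pos: [0.5296, -0.0253, 0.2005]
tool_rot: [2.219, 2.221, 0.004]
wrist_force: [-0.6, 0.4, 0.9]
finger_gap: 0.0007
```

```bash
python3 - <<'E'
from h import *
b=manip.grab_frame('scene');w=manip.grab_frame('wrist')
print(manip.observe()['eef_pos'],manip.observe()['wrist_force'])
cv2.imwrite('pics/f.png',np.hstack([cv2.resize(w,(400,300)),cv2.resize(b[160:310,170:370],(400,300),interpolation=cv2.INTER_CUBIC)]))
E
```

```text
[ 0.52766618 -0.02518101  0.19761127] [-0.59093142 -0.67580807 -0.7657045 ]
```

View pics/f.png

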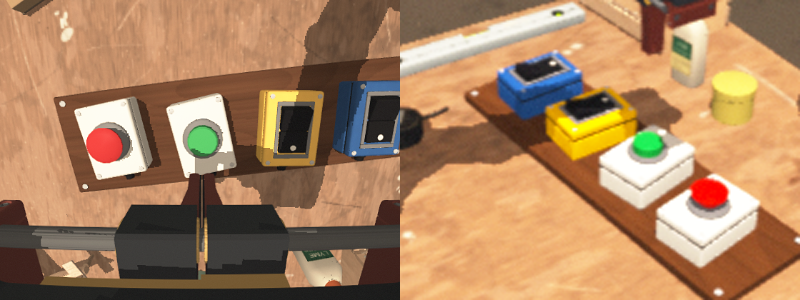

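The final views show both rockers on, the green and red buttons out, the loose things where they were and the gripper clear. Handing in.

```bash
python3 -c "
from plant import manip
print(manip.sign_off())"
```

```text
the job is handed in; nothing more can be done
None
```

I pressed the yellow rocker, then the blue rocker, then the green button. Each went down to its hard stop, with peak readings of about 43, 28 and 29 N. I then raised the gripper clear and handed in at about 13.5 s.

**Last checks:**
- **Rockers:** after its own press, each rocker's pip was at about z = 0.074 m (yellow 0.0739, blue 0.0733). The pip halves looked level and the near halves raised. The final pictures show both still on.
- **Buttons and bench:** both buttons are out and the red one was never touched. The loose things look unmoved, and the wrist force is about zero.

**What disagreed:**
- **Fingertip height:** the real fingertips sat about 29 mm above the reported TCP. I found each contact by force and pictures instead of by the stated geometry.
- **Yellow rocker angle:** one rough corner measurement suggested it had turned only about halfway. The pip height, the half lengths and the hard stop all pointed to fully on, so I went with those.
- **Press force:** the yellow press briefly read about 43 N at the wrist. It was the fingertips pressing, so I don't expect the 40 N limit on the arm and gripper body to apply, but I couldn't confirm that.

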